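# Close the sample jar and hang its tag

### The arm

A 6-joint arm with a two-finger parallel gripper is mounted at the origin on the work surface. World frame = base frame: x ahead of the robot, y to its left, z up, the work surface at z = 0. Lengths are in m, angles in rad, forces in N, time in s.
With the tool pointing down it reaches from about 0.3 to 0.875 m from the base axis. Payload 6.4 kg.
Tool frame: the origin (TCP) lies at the very end of the fingers, on their centre line; the grasp point (between the pads) lies 19 mm behind it (manip.grip_depth is the z of the grasp point in the tool frame, in m); z points along the fingers, y is the direction in which the jaws open and shut (so a half turn about z gives the same grasp; the last joint's range is limited). The gripper opens to 85 mm and grips with 20 to 120 N. Pads are 22 mm wide; open, the fingers measure 114 mm over their backs; the gripper's body (76 mm by 85 mm) begins 54 mm behind the grasp point. The pads swing forward as they close: fully open they stand 13 mm farther back than shut.
Start: joints at [-0.206, 0.181, 1.607, -0, 1.354, -0.206], TCP at [0.575, 0, 0.231] pointing down, gripper open.
Joint ranges: [-2.99, 2.99], [-0.89, 2.07], [0.3, 2.58], [-1.14, 4.28], [0, 2.63], [-3.12, 3.12]. Speed limits (rad/s): [2.57, 2.57, 3.01, 3.14, 3.14, 3.14].

### API

Orientations are given as a unit quaternion [w, x, y, z].
In Python, from workcell import manip gives the robot as it stands.
- The arm moves only by the tool move_arm, never from a script. Its argument "motion" is one flat list of numbers, 5 for each row, row after row: the shift along the tool's x, y, z in mm, then the turn about the tool's z in rad, then the finger opening in mm, from 0 to 85.4. In form: [x, y, z, twist, claw, x, y, z, twist, claw, ...]. A call has 1 to 5 rows; each row shifts and turns the commanded pose from where the row before left it, along the tool's axes as they then stand; what a row does not reach is not made up. A row lasts 1/8 s, in which the tool goes at most 62.5 mm and 10.7 degrees, less where a joint would pass 70% of its speed; a pose out of reach is approached as far as the arm can. A call with a gripper value outside its range is refused whole. The fingers move at their own pace and stop on an object; "newtons" is the grip in N (left out, the last holds). Time passes only in rows, so rows that do not move let the fingers close. It gives the time, the measured TCP pose, the force and the opening at its end, in the units of the state.
- manip.observe(): the state, without advancing time (a new reading comes with each control period).
- manip.read_camera(name): name is "scene" or "side" or "wrist"; returns (picture, depth): 480x640x3 uint8, blue, green, red; 480x640 float32, m along the optical axis (not along the pixel's ray), 0 where there is no reading.
- manip.get_calibration(name): a dict with "fov_y" (degrees; the focal length in pixels is half the picture's height over the tangent of half this angle, whatever the lens; pixels are square), "cx", "cy" (the principal point, pixels), "k1" (the pictures are not rectified: a ray, as slopes to the right and down, at radius r is drawn at 1 + k1 r^2 times it, then the intrinsics apply), "R" (3x3) and "t" (3): a world point X has camera coordinates R X + t. Camera axes: x right, y down, z forward; pixel columns grow to the right and rows downward; lengths in m; the calibration is good to about 2 mm. A picture is of the moment at which its call begins: read the wrist's pose just before it. get_calibration takes no time and is no camera call; for the wrist camera it gives the pose at the moment of the call.
- manip.sign_off(): hands the job in, once; it reports no verdict.
The state is a dict: "t": time; "joints": joint angles; "dq": joint speeds; "joint_efforts": joint torques, N m; "tool_pos": TCP position; "eef_rot": TCP orientation; "force": force on the tool from outside, world axes, zero at the start; "moment": the same for the moment, N m; "grip_width": opening from 0.0 (shut) to 1.0 (fully open).
Only numpy, scipy, OpenCV 4.12 (cv2) and the standard library are available. Lean on these libraries where they do the work, as an engineer would, in place of code of your own. Each camera call takes 0.05 s, during which the arm holds its last target. There are 200 camera calls.

### The job

The white cap only rests loosely on top of the threads of the clamped amber jar. Without lifting it off, turn it backwards (anticlockwise from above) until it drops into its thread, then screw it down clockwise until it is fully home. Then hang the jar's metal tag by its hole on the upright pin of the jar holder, lying flat at the pin's foot, let go, and leave the other things on the bench where they are.

Things in the scene. Friction and masses are not known exactly. Their poses are not given: they have to be found in the camera images.
- holder: Fixed grey block 110 x 225 x 20 mm with an amber wide-mouth jar (68 mm across) clamped in a steel collar (80 mm across), and an upright steel pin. Origin: on the jar's axis at bench height; z up, y along the block, the pin at y = -130 mm. The jar's shoulder is 78 mm above the bench; the neck above it is up to 47 mm across. Angles below: anticlockwise seen from above, from holder +x.
- jar_rim (a point): Centre of the jar's mouth, 112 mm above the bench, hidden by the cap. The neck has a coarse thread in three equal sectors of 120 degrees. In each: an upright stop at 0, a ridge with a level top from 0 to 66 degrees, an open gap from 66 to 118 degrees (for the other sectors add 120, 240).
- thread_stop (a point): Top of the first sector's stop, at 0 degrees, under the cap. A cap lug lying on the ridge top can go clockwise only to about 10 degrees, where the stop blocks it: the cap cannot be screwed down from up there. A lug running under the ridge also ends at the stop, at about 10 degrees: the cap is then fully home.
- thread_gap (a point): Floor of the first sector's gap, at 90 degrees, under the cap. A lug turned anticlockwise off the ridge top can fall in, 8.7 mm, once past about 70 degrees; in the gap it can move between 72 and 111 degrees. Turned clockwise it then runs under the ridge: level to 66 degrees, 5 mm down between 66 and 24 degrees, level to the stop.
- cap_center (a point): Centre (half-way up) of the loose white ribbed cap, 57 mm across, 28 mm high, 60 g, z up. A raised bar on top points along its +x. Three lugs inside, at 0, 120, 240 degrees from +x. Starts level on the ridges, turned 14 to 50 degrees from holder +x. Centre height: 115.7 mm at start, 107 dropped into the gap, 102 fully home. Gripped, it sinks only if pressed down lightly; it may slip in the fingers.
- tag_center (a point): Centre of the loose flat aluminium tag, 90 x 30 x 6 mm, 35 g, lying on the bench; x along its length, y across, z up. It starts to the right or to the left of the holder, at any yaw.
- tag_hole (a point): Centre of the tag's through hole, 16 mm across, 32 mm from the tag's centre along its +x, half-way through the thickness.
- pin_tip (a point): Top of the upright steel pin, 8 mm across, 65 mm above the bench (45 mm above the block's top, on which the tag comes to lie), at y = -130 mm of the holder.
- dish_center (a point): Bystander, to be left alone: open clear glass petri dish, 92 mm across, 15 mm high, standing on the bench; this is its centre.
- vial_a_center (a point): Bystander, to be left alone: small capped amber vial, 27 mm across, 60 mm high, standing on the bench; this is its centre.
- vial_b_center (a point): Bystander, to be left alone: second small capped amber vial, 27 mm across, 60 mm high, standing on the bench; this is its centre.
- tip_box_center (a point): Bystander, to be left alone: closed pipette-tip box, 84 x 124 x 67 mm, standing on the bench; this is its centre.
Not all that is in view belongs to the job. There is more than one size of the part that bears tag_center; the job needs the middle-sized.

How it is judged:
By the outcome, as a careful person would: the job done as asked, in the order asked, and still so for the second after the job is handed in, with the robot touching nothing.
It also fails if it takes over 54 s, if anything falls off the work surface, if the arm or the gripper's body presses on something with over 40 N, if the wrist force passes 120 N, or if a joint passes its speed limit or range.

## Working session

There is one attempt and no reset: what is moved stays moved. The work goes in short steps, Python scripts to look and compute and a tool call to move; the robot and the scene stay as the last step left them, time stands still between calls to the robot, and variables do not carry over. Pictures are saved under pics/ and viewed, about 8 in all and at most 12, crops included, and the job is handed in when it is done.

Besides the shell and the picture viewer there is one more tool, called as name(argument=value, ...) on one line, values as JSON. move_arm: Moves the arm, as the interface text tells. Its arguments: {"type":"object","properties":{"motion":{"type":"array","items":{"type":"number"}},"newtons":{"type":"number"}},"required":["motion"]}

```bash
mkdir -p pics; ls
cat > h.py <<'E'
import numpy as np, cv2
from workcell import manip
def cal(n):
    c=manip.get_calibration(n); f=240/np.tan(np.radians(c["fov_y"])/2)
    return np.array([[f,0,c["cx"]],[0,f,c["cy"]],[0,0,1]]),np.array([c["k1"],0,0,0,0.]),np.array(c["R"]),np.array(c["t"])
def ray(c,px):
    K,d,R,t=c
    n=cv2.undistortPoints(np.array(px,float).reshape(-1,1,2),K,d)[:,0]
    return -R.T@t,np.c_[n,np.ones(len(n))]@R
def plane(c,px,z):
    o,r=ray(c,px); return o+r*((z-o[2])/r[:,2])[:,None]
def cloud(c,depth):
    v,u=np.mgrid[:480,:640]; o,r=ray(c,np.c_[u.ravel(),v.ravel()])
    return (o+r*depth.ravel()[:,None]).reshape(480,640,3)
def proj(c,P):
    K,d,R,t=c; return cv2.projectPoints(np.array(P,float).reshape(-1,1,3),cv2.Rodrigues(R)[0],t,K,d)[0][:,0]
E
cat > a.py <<'E'
from h import *
for n in("scene","side","wrist"):
    c=cal(n);p,d=manip.read_camera(n);cv2.imwrite(f"pics/{n}0.png",p);np.savez(f"{n}0.npz",p=p,d=d,K=c[0],k=c[1],R=c[2],t=c[3])
    print(n,(-c[2].T@c[3]).round(3),c[2][2].round(2),c[1][0],c[0][0,0])
print(manip.observe(),manip.grip_depth)
E
python3 a.py
```

```text
pics
scene [ 1.387 -0.383  0.899] [-0.67  0.3  -0.67] -0.1302108477401222 569.5940755357389
side [ 0.144 -0.647  0.76 ] [ 0.43  0.62 -0.66] 0.021063218146445746 531.491176319742
wrist [0.575 0.082 0.373] [-0.   -0.32 -0.95] -0.05965067639000449 336.60682220386684
{'t': 0.15, 'joints': array([-2.06286939e-01,  1.81396202e-01,  1.60775404e+00, -5.21739972e-06,
        1.35379092e+00, -2.06307057e-01]), 'dq': array([-0.00011585, -0.0036521 , -0.00426903, -0.0021291 ,  0.00107043,
       -0.0002921 ]), 'joint_efforts': array([ 1.94259010e-03, -4.45260644e+01, -3.51692533e+01, -1.26067753e-04,
        5.82284134e-03,  2.14055274e-05]), 'tool_pos': array([5.74589407e-01, 1.09277865e-04, 2.30588318e-01]), 'eef_rot': array([-5.62928597e-04,  7.07099109e-01,  7.07114132e-01, -3.71133651e-04]), 'force': array([-0.89219986, -0.32451112,  0.29610056]), 'moment': array([ 0.01878805, -0.00487188, -0.00759856]), 'grip_width': 0.9985431052328462} -0.0187
```

View pics/scene0.png

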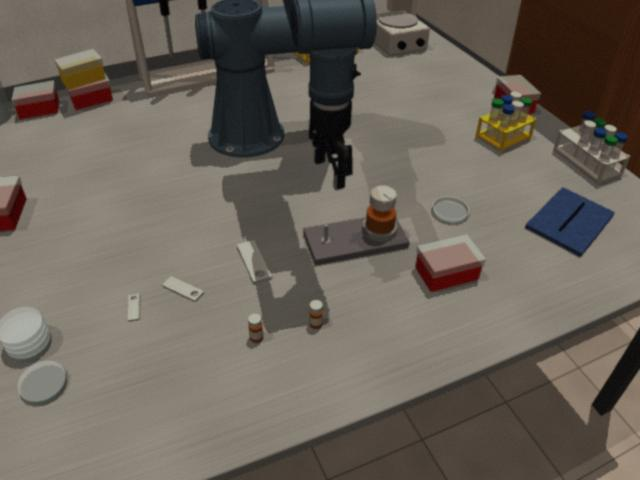

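View pics/side0.png

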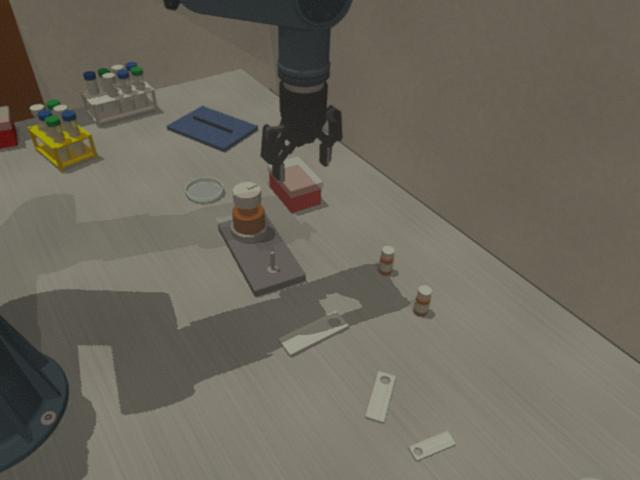

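Scene: cap near (383,197), pin near (326,238), tags large (253,262), middle (183,289), small (134,307). Side: cap (247,197), pin tip (272,252), middle tag (381,397). Now measuring.

```bash
cat > m.py <<'E'
from h import *
def load(n):
    z=np.load(f"{n}0.npz");return z["p"],z["d"],(z["K"],z["k"],z["R"],z["t"])
for n,seed,cap,jar in(("scene",[(183,289),(253,262),(134,307)],(383,197),(381,215)),("side",[(379,403),(315,335),(436,444)],(247,197),(249,222))):
    p,d,c=load(n);hsv=cv2.cvtColor(p,cv2.COLOR_BGR2HSV);g=p.min(2).astype(int)
    for s in seed:
        x,y=s;r=40;sub=g[y-r:y+r,x-r:x+r].clip(0).astype(np.uint8)
        th,m=cv2.threshold(sub,0,255,cv2.THRESH_OTSU)
        th=max(th,np.median(sub)+18); m=(sub>th).astype(np.uint8)
        k,L,st,ce=cv2.connectedComponentsWithStats(m);i=1+np.argmin([np.hypot(*(q-r))-.05*a[4] for q,a in zip(ce[1:],st[1:])])
        cs,_=cv2.findContours((L==i).astype(np.uint8),cv2.RETR_EXTERNAL,cv2.CHAIN_APPROX_NONE)
        P=plane(c,cs[0][:,0]+[x-r,y-r],.006)[:,:2];R=cv2.minAreaRect((P*1000).astype(np.float32))
        print(n,s,th,st[i,4],np.round(R[0],1),np.round(R[1],1),round(R[2],1))
        # hole
        hl=cv2.fillPoly(np.zeros_like(m),cs[:1],1)-(L==i); k,L2,st2,ce2=cv2.connectedComponentsWithStats(hl.astype(np.uint8))
        for a,q in zip(st2[1:],ce2[1:]):
            if a[4]>8: print("  hole",a[4],plane(c,[q+[x-r,y-r]],.006)[0].round(4))
    W=cloud(c,d)
    # cap top: depth points with z .11-.135
    x,y=cap;sl=np.s_[y-25:y+25,x-25:x+25];w=W[sl].reshape(-1,3)
    q=w[(w[:,2]>.124)&(w[:,2]<.14)];print(n,"captop",len(q),q.mean(0).round(4) if len(q) else '',np.ptp(q,axis=0).round(3))
    pc=[326,238] if n=="scene" else [272,258];x,y=pc
    sl=np.s_[y-25:y+25,x-25:x+25];w=W[sl].reshape(-1,3)
    q=w[(w[:,2]>.035)&(w[:,2]<.07)];print("pin",len(q),np.median(q,0).round(4),q[:,2].max())
    # block top
    blk=W[(W[...,2]>.014)&(W[...,2]<.026)&(np.abs(W[...,0]-.65)<.25)&(np.abs(W[...,1]+.05)<.25)][:,:2]
    print("block",len(blk),cv2.minAreaRect((blk*1000).astype(np.float32)))
    x,y=cap;cv2.imwrite(f"pics/cap_{n}.png",np.hstack([cv2.resize(p[b-40:b+40,a-40:a+40],(400,400),interpolation=2) for a,b in(cap,(pc[0],pc[1]))]))
E
python3 m.py; python3 -c "
import cv2,numpy as np
cv2.imwrite('pics/c1.png',np.vstack([cv2.resize(cv2.imread(f'pics/cap_{n}.png'),(600,300)) for n in('scene','side')]))"
```

```text
scene (183, 289) 136.0 370 [ 523.4 -314.6] [87.6 29. ] 36.3
  hole 40 [ 0.5501 -0.2953  0.006 ]
scene (253, 262) 133.0 291 [ 501.6 -152.6] [ 28.7 124.4] 89.5
scene (134, 307) 138.0 223 [ 536. -423.] [21.1 67.5] 79.4
scene captop 379 [0.5425 0.1468 0.1301] [0.063 0.059 0.014]
pin 36 [0.5233 0.0206 0.0545] 0.06727731435806195
block 2650 ((600.39111328125, -8.64605712890625), (426.434814453125, 278.1106262207031), 88.05937194824219)
side (379, 403) 131.0 732 [ 524.8 -313.9] [88.1 28.4] 37.7
  hole 85 [ 0.5498 -0.2953  0.006 ]
side (315, 335) 129.0 521 [ 506.  -151.5] [ 27.4 122.7] 88.8
side (436, 444) 133.0 514 [ 535.2 -422.8] [21.2 67.4] 79.0
  hole 75 [ 0.5103 -0.4182  0.006 ]
side captop 427 [0.5363 0.1457 0.1298] [0.057 0.06  0.012]
pin 117 [0.5205 0.1102 0.0402] 0.0656256850894672
block 3230 ((595.8384399414062, -9.713760375976562), (423.569091796875, 272.83837890625), 88.1272201538086)
```

View pics/c1.png

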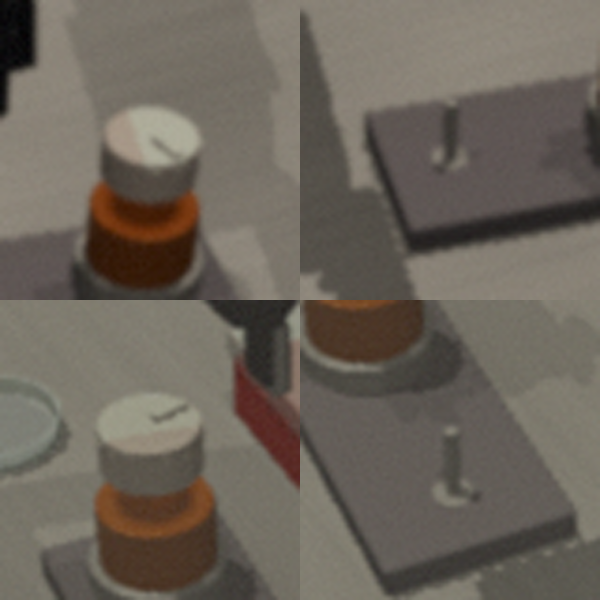

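View pics/wrist0.png

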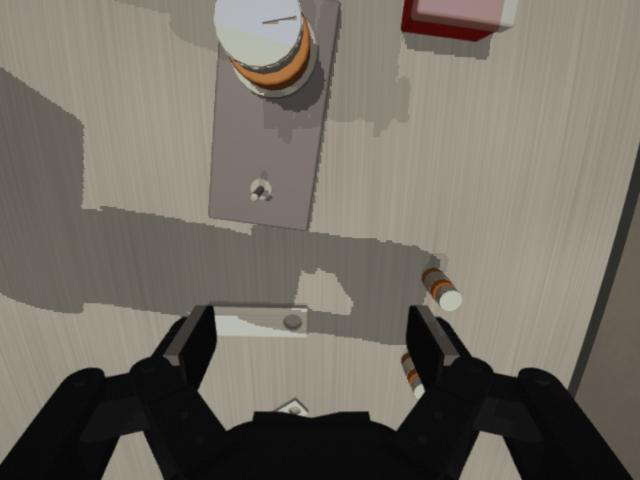

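Bar: scene (383.5,193.5)→(391.8,199.7); side (247.5,188.5)→(257.1,185); wrist (263,23)→(297,17). Pin tip: scene (326,225.5), side (272.5,252.7), wrist about (256,197).

```bash
cat > m2.py <<'E'
from h import *
def load(n):
    z=np.load(f"{n}0.npz");return z["p"],z["d"],(z["K"],z["k"],z["R"],z["t"])
D={n:load(n) for n in("scene","side","wrist")}
for n,a,b,pt in(("scene",(383.5,193.5),(391.8,199.7),(326,225.5)),("side",(247.5,188.5),(257.1,185),(272.5,252.7)),("wrist",(263,23),(297,17),(256,197))):
    p,d,c=D[n];P=plane(c,[a,b],.1305);v=P[1]-P[0];print(n,"bar",P[:,:2].round(4).tolist(),"ang",np.degrees(np.arctan2(v[1],v[0])).round(1),"tip",plane(c,[pt],.065)[0].round(4))
# cap top disc: white mask ellipse -> fit on plane .1297
for n,x,y in(("scene",383,197),("side",247,197),("wrist",258,30)):
    p,d,c=D[n];W=cloud(c,d)
    m=(abs(W[...,2]-.131)<.006)&(np.hypot(W[...,0]-.54,W[...,1]-.146)<.05)
    cs,_=cv2.findContours(m.astype(np.uint8),0,1);k=max(cs,key=len)[:,0]
    P=plane(c,k,.1297)[:,:2];print(n,"capdisc",m.sum(),cv2.minEnclosingCircle((P*1000).astype(np.float32)), W[m].mean(0).round(4))
    b=(W[...,2]>.016)&(W[...,2]<.024)&(abs(W[...,0]-.53)<.09)&(abs(W[...,1]-.08)<.19)
    b=cv2.morphologyEx(b.astype(np.uint8),cv2.MORPH_OPEN,np.ones((5,5)))
    kk,L,st,ce=cv2.connectedComponentsWithStats(b);i=1+np.argmax(st[1:,4])
    print("  block",cv2.minAreaRect((W[L==i][:,:2]*1000).astype(np.float32)))
p,d,c=D["wrist"];cv2.imwrite("pics/pinw.png",cv2.resize(p[140:260,200:360],(640,480),interpolation=2))
E
python3 m2.py
```

```text
scene bar [[0.5431, 0.1487], [0.5694, 0.155]] ang 13.3 tip [0.5232 0.0205 0.065 ]
side bar [[0.542, 0.1506], [0.5645, 0.151]] ang 1.0 tip [0.521  0.0199 0.065 ]
wrist bar [[0.5439, 0.1473], [0.5657, 0.1506]] ang 8.7 tip [0.5236 0.0213 0.065 ]
scene capdisc 370 ((542.4161376953125, 147.7620849609375), 32.58827209472656) [0.5421 0.1469 0.1303]
  block ((532.7415771484375, 91.56243896484375), (222.32557678222656, 112.53488159179688), 82.54937744140625)
side capdisc 418 ((536.0289306640625, 145.9805450439453), 32.35286331176758) [0.5365 0.1461 0.1299]
  block ((529.0767822265625, 90.99198913574219), (227.50115966796875, 110.33355712890625), 81.67416381835938)
wrist capdisc 5043 ((540.1309204101562, 148.49794006347656), 28.814149856567383) [0.5404 0.1436 0.1296]
  block ((531.4199829101562, 92.77377319335938), (224.79718017578125, 110.25579833984375), 81.59233093261719)
```

View pics/pinw.png

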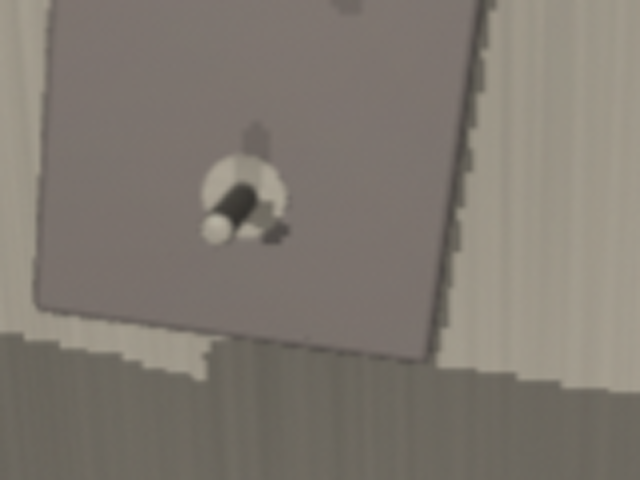

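Holder yaw ≈ -8.2°, jar axis ≈ (0.5405, 0.149), pin ≈ (0.5225, 0.0208). Cap bar is ≈ 8° in world, so ≈ 16° from holder +x. The middle tag is centred at (0.524, -0.314), and its hole at (0.550, -0.2953). Moving over the cap.

move_arm(motion=[50, -12, 0, 0, 85, 50, -12, 0, 0, 85, 49, -11, 0, 0, 85, 0, 0, 50, 0, 85, 0, 0, 0, 0, 85])

```text
t: 0.78
tool_pos: [0.5366, 0.1494, 0.1774]
eef_rot: [-0.003, 0.707, 0.708, -0.003]
force: [-0.1, -0.1, 0.6]
grip_width: 0.996
```

```bash
cat > w.py <<'E'
import sys
from h import *
s=manip.observe();c=cal("wrist");p,d=manip.read_camera("wrist")
print(s["tool_pos"].round(4),s["joints"].round(2),s["force"].round(1),s["grip_width"])
np.savez("w.npz",p=p,d=d,K=c[0],k=c[1],R=c[2],t=c[3]);cv2.imwrite(sys.argv[1],p)
W=cloud(c,d);z0=float(sys.argv[2])
m=(abs(W[...,2]-z0)<.006)&(np.hypot(W[...,0]-.54,W[...,1]-.149)<.05)&(p.min(2)>90)
k=max(cv2.findContours(m.astype(np.uint8),0,1)[0],key=len)[:,0]
P=plane(c,k,z0)[:,:2];print(cv2.minEnclosingCircle((P*1000).astype(np.float32)),np.median(W[m][:,2]), proj(c,[[.5405,.149,z0]]))
E
python3 w.py pics/w1.png .1297
```

```text
[0.5366 0.1494 0.1774] [ 0.06  0.2   1.7  -0.    1.25  0.06] [-0.1 -0.1  0.6] 0.9955484829292132
((539.364501953125, 151.5552215576172), 29.24037742614746) 0.12947078281077046 [[317.65699179 269.07722686]]
```

View pics/w1.png

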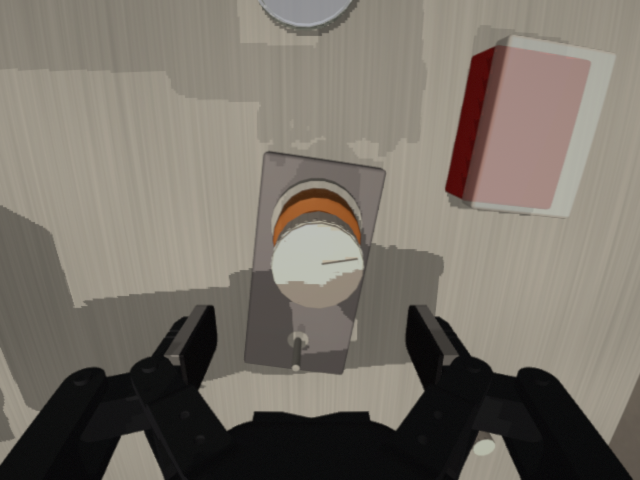

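Wrist view: cap centre (317,264), bar (322,264)→(356,259), about 8° in world. Pin tip is near (296,367). Lower and grip.

move_arm(motion=[0, 3, 30, 0, 85, 0, 0, 30, 0, 85, 0, 0, 15, 0, 85, 0, 0, 0, 0, 85])

```text
t: 1.32
tool_pos: [0.5432, 0.1485, 0.1065]
eef_rot: [-0.0, 0.707, 0.707, -0.0]
force: [0.6, -0.3, 0.5]
grip_width: 0.993
```

move_arm(motion=[0.5, -2.5, 5, 0, 85, 0, 0, 0, 0, 50, 0, 0, 0, 0, 50, 0, 0, 0, 0, 50, 0, 0, 0, 0, 50], newtons=40)

```text
t: 1.95
tool_pos: [0.5407, 0.1497, 0.1022]
eef_rot: [0.0, 0.707, 0.707, 0.0]
force: [-2.8, -0.1, 5.3]
grip_width: 0.66
```

```bash
python3 w.py pics/w2.png .1297
```

```text
[0.5407 0.1497 0.1022] [0.06 0.3  1.74 0.   1.1  0.06] [-2.8 -0.1  5.3] 0.6601689636538114
((540.3840942382812, 152.18490600585938), 29.299428939819336) 0.12911300334582246 [[309.97863398 343.75147205]]
```

move_arm(motion=[0, 0, 0, -0.15, 50, 0, 0, 0, -0.15, 50, 0, 0, 0, -0.15, 50, 0, 0, 0, -0.15, 50, 0, 0, 0, -0.15, 50])

```text
t: 2.62
tool_pos: [0.5409, 0.1499, 0.1023]
eef_rot: [0.0, 0.397, 0.918, 0.0]
force: [-2.1, 1.6, 4.7]
grip_width: 0.663
```

move_arm(motion=[0, 0, 0, -0.15, 50, 0, 0, 1, -0.15, 50, 0, 0, 2, -0.12, 50, 0, 0, 2, -0.08, 50, 0, 0, 2, 0, 50])

```text
t: 3.25
tool_pos: [0.5406, 0.1496, 0.0942]
eef_rot: [0.0, 0.16, 0.987, 0.0]
force: [0.2, 0.6, -1.8]
grip_width: 0.661
```

It is dropping: 8 mm down with no resistance. Pressing lightly to seat it.

move_arm(motion=[0, 0, 1, 0, 50, 0, 0, 1, 0, 50, 0, 0, 0, 0, 50])

```text
t: 3.62
tool_pos: [0.5408, 0.1496, 0.0935]
eef_rot: [0.0, 0.16, 0.987, -0.0]
force: [-3.7, -0.7, 8.4]
grip_width: 0.661
```

```bash
python3 w.py pics/w3.png .121
```

```text
[0.5408 0.1496 0.0935] [ 0.06  0.31  1.75 -0.    1.08 -1.19] [-3.7 -0.7  8.4] 0.6613629951400951
((538.406005859375, 150.23287963867188), 29.325775146484375) 0.1203823796246087 [[309.1546148  341.88016188]]
```

View pics/w3.png

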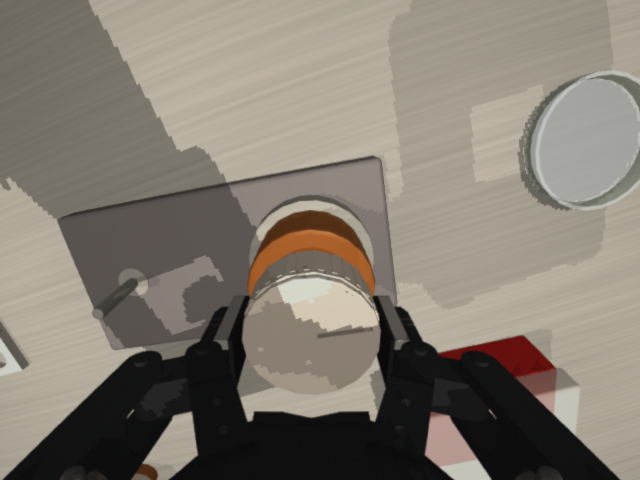

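The cap top is at 0.1204, so the cap has dropped in. The bar keeps its angle in the jaws (no slip). Screw clockwise.

move_arm(motion=[0, 0, 0, 0.15, 50, 0, 0, 0, 0.15, 50, 0, 0, 0.5, 0.15, 50, 0, 0, 1, 0.15, 50, 0, 0, 1, 0.15, 50])

```text
t: 4.3
tool_pos: [0.5406, 0.1492, 0.091]
eef_rot: [0.0, 0.513, 0.859, -0.0]
force: [-5.3, -0.7, 7.1]
grip_width: 0.659
```

move_arm(motion=[0, 0, 1, 0.15, 50, 0, 0, 1, 0.15, 50, 0, 0, 1, 0.15, 50, 0, 0, 0.5, 0.12, 50, 0, 0, 0, 0, 50])

```text
t: 4.92
tool_pos: [0.5406, 0.1494, 0.0889]
eef_rot: [0.0, 0.732, 0.681, -0.0]
force: [-10.6, -2.1, 20.5]
grip_width: 0.661
```

```bash
python3 w.py pics/w4.png .116; python3 -c "
from workcell import manip;s=manip.observe();print(s['moment'],s['eef_rot'])"
```

```text
[0.5406 0.1494 0.0889] [ 0.06  0.32  1.75 -0.    1.07  0.13] [-10.6  -2.1  20.5] 0.6609701383595337
((540.8050537109375, 151.84925842285156), 29.62371063232422) 0.1158820130112422 [[310.30557751 342.75594889]]
[-0.31663736  1.79367539 -0.22371386] [ 1.57156606e-04  7.31875364e-01  6.81438482e-01 -1.47437497e-04]
```

move_arm(motion=[0, 0, -0.5, 0.06, 50, 0, 0, 0, 0.06, 50, 0, 0, 0, 0.06, 50, 0, 0, 0, 0, 50])

```text
t: 5.48
tool_pos: [0.5398, 0.1484, 0.0888]
eef_rot: [0.001, 0.789, 0.614, -0.002]
force: [-11.0, -6.3, 19.4]
grip_width: 0.662
```

```bash
python3 w.py pics/w5.png .116; python3 -c "
from workcell import manip;s=manip.observe();print(s['moment'],s['eef_rot'])
import cv2,numpy as np
cv2.imwrite('pics/w45.png',np.hstack([cv2.imread(f'pics/w{i}.png')[240:480,180:440] for i in(4,5)]))"
```

```text
[0.5398 0.1484 0.0888] [ 0.06  0.32  1.75 -0.    1.07  0.31] [-11.   -6.3  19.4] 0.662450974322682
((540.9588623046875, 151.67555236816406), 29.485925674438477) 0.11588601165291258 [[311.69963407 340.67276207]]
[-0.9009905   1.99728029  1.09179132] [ 5.87110635e-04  7.89243175e-01  6.14078213e-01 -1.67770605e-03]
```

View pics/w45.png

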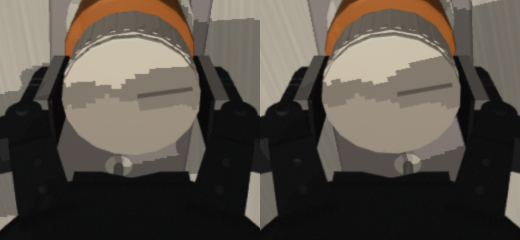

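move_arm(motion=[0, 0, -1, 0.06, 50, 0, 0, 0, 0.06, 50, 0, 0, 0, 0, 50])

```text
t: 5.9
tool_pos: [0.5399, 0.149, 0.0886]
eef_rot: [0.0, 0.825, 0.565, -0.001]
force: [-7.2, -2.8, 8.5]
grip_width: 0.658
```

```bash
python3 w.py pics/w6.png .116; python3 -c "
from workcell import manip;s=manip.observe();print(s['moment'],s['eef_rot'])
import cv2,numpy as np
cv2.imwrite('pics/w56.png',np.hstack([cv2.imread(f'pics/w{i}.png')[240:480,180:440] for i in(5,6)]))"
```

```text
[0.5399 0.149  0.0886] [ 0.06  0.32  1.75 -0.    1.07  0.43] [-7.2 -2.8  8.5] 0.6578049719065344
((540.6524658203125, 151.76446533203125), 29.621129989624023) 0.11588676670622396 [[311.9210326  341.94762006]]
[-0.52314051  1.0309401   0.70476343] [ 2.56181048e-04  8.24893317e-01  5.65287297e-01 -1.10539614e-03]
```

View pics/w56.png

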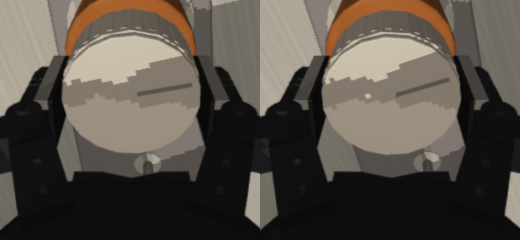

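The cap is at home height. The last 7° of wrist turn slipped in the jaws while the cap stayed put, so it is at the stop. Release, rise, align the tool to the tag.

move_arm(motion=[0, 0, 0, 0, 85, 0, 0, 0, 0, 85, 0, 0, 0, 0, 85, 0, 0, -40, 0, 85, 0, 0, -50, 0, 85])

```text
t: 6.58
tool_pos: [0.5394, 0.1494, 0.1774]
eef_rot: [-0.001, 0.825, 0.565, -0.001]
force: [1.0, 0.3, 1.0]
grip_width: 0.995
```

move_arm(motion=[0, 0, -20, 0.14, 85, 0, 0, 0, 0.14, 60, 0, 0, 0, 0.14, 45, 0, 0, 0, 0.135, 45, 0, 0, 0, 0, 45])

```text
t: 7.2
tool_pos: [0.5405, 0.1495, 0.1977]
eef_rot: [-0.0, 0.948, 0.318, -0.0]
force: [-0.6, -0.6, -0.3]
grip_width: 0.528
```

```bash
python3 w.py pics/w7.png .116
cat > go.py <<'E'
import sys
from h import *
# target x y [yaw of tool x deg] -> tool-frame shift
s=manip.observe();w,x,y,z=s["eef_rot"];yaw=2*np.arctan2(y,x);t=list(map(float,sys.argv[1:3]))
d=np.array(t)-s["tool_pos"][:2];c,n=np.cos(yaw),np.sin(yaw)
print("yaw x",np.degrees(yaw).round(1),"tool shift mm",(1000*np.array([d@[c,n],d@[n,-c]])).round(1),"z",s["tool_pos"].round(4),s["force"].round(1))
E
python3 go.py .5243 -.3145
```

```text
[0.5405 0.1495 0.1977] [0.06 0.18 1.68 0.   1.28 0.98] [-0.6 -0.6 -0.3] 0.527915400545306
((540.87548828125, 151.0210723876953), 29.054000854492188) 0.11588064230104898 [[311.30283967 250.11526966]]
yaw x 37.2 tool shift mm [-293.2  360.1] z [0.5405 0.1496 0.1977] [-0.5  0.8  0.4]
```

move_arm(motion=[-36.6, 45, 0, 0, 45, -36.6, 45, 0, 0, 45, -36.6, 45, 0, 0, 45, -36.6, 45, 0, 0, 45, -36.6, 45, 0, 0, 45])

```text
t: 7.88
tool_pos: [0.5296, -0.1422, 0.198]
eef_rot: [0.0, 0.948, 0.319, 0.0]
force: [0.1, -0.5, -0.7]
grip_width: 0.529
```

move_arm(motion=[-36.6, 45, 0, 0, 45, -36.6, 45, 0, 0, 45, -36.6, 45, 0, 0, 45, 0, 0, 40, 0, 45, 0, 0, 0, 0, 45])

```text
t: 8.5
tool_pos: [0.521, -0.313, 0.1541]
eef_rot: [-0.003, 0.948, 0.318, -0.002]
force: [-0.7, 0.7, -0.3]
grip_width: 0.526
```

```bash
python3 go.py .5243 -.3145
cat > t.py <<'E'
import sys
from h import *
s=manip.observe();c=cal("wrist");p,d=manip.read_camera("wrist");cv2.imwrite(sys.argv[1],p)
print(s["tool_pos"].round(4),s["joints"].round(2),"center px",proj(c,[[.5243,-.3145,.006],[.55,-.2953,.006]]).round())
g=p.min(2);o,r=ray(c,[[0,0]])
X=plane(c,np.c_[np.tile(np.arange(640),480),np.repeat(np.arange(480),640)],.006).reshape(480,640,3)
roi=(np.hypot(X[...,0]-.5243,X[...,1]+.3145)<.065)
th,_=cv2.threshold(g[roi],0,255,cv2.THRESH_OTSU);th=max(th,np.median(g[roi]))
m=((g>th)&roi).astype(np.uint8);k,L,st,ce=cv2.connectedComponentsWithStats(m);i=1+np.argmax(st[1:,4])
P=(X[L==i][:,:2]*1000).astype(np.float32);print(th,st[i],cv2.minAreaRect(P),P.mean(0))
E
python3 t.py pics/t1.png
```

```text
yaw x 37.0 tool shift mm [1.8 3.2] z [ 0.521  -0.313   0.1541] [-0.7  0.7 -0.3]
[ 0.521  -0.313   0.1541] [-0.74  0.33  1.58  0.    1.23  0.19] center px [[316. 222.]
 [316. 186.]]
118.0 [ 247  148  117  120 5063] ((525.9674072265625, -293.1767272949219), (110.53250122070312, 90.38790130615234), 22.426767349243164) [ 538.09674 -297.8461 ]
```

View pics/t1.png

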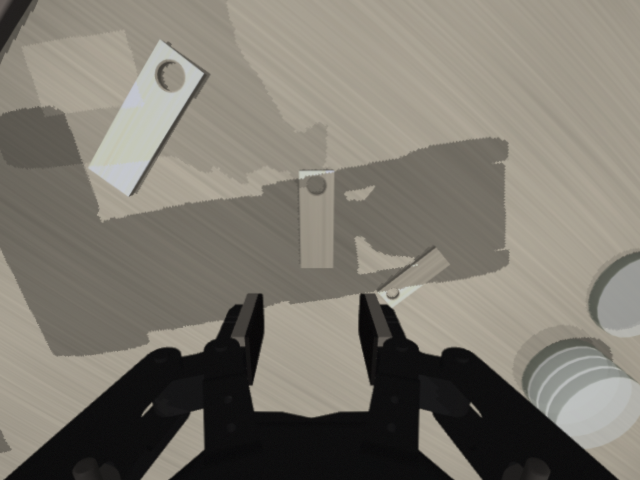

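The tag is at (316,219) with its hole at (316,185), lined up with the jaws and matching the projection. Descend.

move_arm(motion=[0, 0, 50, 0, 45, 0, 0, 50, 0, 45, 0, 0, 40, 0, 45, 0, 0, 0, 0, 45, 0, 0, 0, 0, 45])

```text
t: 9.18
tool_pos: [0.5251, -0.3149, 0.0205]
eef_rot: [0.002, 0.948, 0.318, 0.001]
force: [0.7, -0.2, 0.8]
grip_width: 0.525
```

```bash
python3 go.py .5243 -.3145
```

```text
yaw x 37.1 tool shift mm [-0.4 -0.8] z [ 0.5251 -0.3149  0.0205] [ 0.7 -0.2  0.8]
```

move_arm(motion=[0, 0, 10, 0, 40, 0, 0, 5, 0, 40, 0, 0, 1, 0, 40, 0, 0, 0, 0, 40])

```text
t: 9.68
tool_pos: [0.5233, -0.3143, 0.0018]
eef_rot: [-0.0, 0.948, 0.317, -0.0]
force: [0.0, 0.1, -0.6]
grip_width: 0.467
```

move_arm(motion=[0, 0, 0.5, 0, 24, 0, 0, 0, 0, 24, 0, 0, 0, 0, 24, 0, 0, 0, 0, 24], newtons=40)

```text
t: 10.18
tool_pos: [0.5236, -0.3145, 0.0019]
eef_rot: [0.0, 0.948, 0.317, 0.0]
force: [-1.2, 0.8, 5.3]
grip_width: 0.33
```

move_arm(motion=[0, 0, 0, 0, 24, 0, 0, -15, 0, 24, 0, 0, -45, 0, 24, 0, 0, -60, 0, 24, 0, 0, 0, 0, 24])

```text
t: 10.8
tool_pos: [0.5267, -0.3171, 0.1283]
eef_rot: [0.005, 0.948, 0.317, 0.003]
force: [0.2, 0.5, -0.2]
grip_width: 0.333
```

```bash
python3 go.py .5243 -.3145
cat > k.py <<'E'
import sys
from h import *
s=manip.observe();c=cal("wrist");p,d=manip.read_camera("wrist");cv2.imwrite(sys.argv[1],p)
w,x,y,z=s["eef_rot"];yaw=2*np.arctan2(y,x);T=s["tool_pos"];print(T.round(4),np.degrees(yaw).round(2),s["joints"].round(2),s["force"].round(1),s["grip_width"])
W=cloud(c,d);e=(W-T).reshape(480,640,3);a=e[...,0]*np.cos(yaw)+e[...,1]*np.sin(yaw);b=e[...,0]*np.sin(yaw)-e[...,1]*np.cos(yaw)
m=(abs(a)<.09)&(abs(b)<.03)&(e[...,2]<.015)&(e[...,2]>-.02)&(d>0)
for lo in np.arange(-.02,.015,.003):
    q=m&(e[...,2]>=lo)&(e[...,2]<lo+.003)
    if q.sum()>60: print("dz",round(lo,3),q.sum(),"along",np.percentile(a[q],[2,98]).round(4),"across",np.percentile(b[q],[2,98]).round(4))
print("expected hole px",proj(c,[T+[.032*np.cos(yaw),.032*np.sin(yaw),.003]]))
E
python3 k.py pics/k1.png
```

```text
yaw x 37.0 tool shift mm [-0.4 -3.5] z [ 0.5267 -0.3171  0.1283] [ 0.2  0.5 -0.2]
[ 0.5267 -0.3171  0.1283] 37.01 [-0.73  0.37  1.6   0.    1.17  0.19] [ 0.2  0.5 -0.2] 0.33279548165226197
dz -0.002 204 along [0.0255 0.0467] across [-0.0144  0.0132]
dz 0.001 5977 along [-0.0415  0.0461] across [-0.0144  0.014 ]
dz 0.004 4071 along [-0.04    0.0453] across [-0.0146  0.0145]
dz 0.007 237 along [-0.0098  0.0116] across [-0.0258  0.0255]
dz 0.01 229 along [-0.0053  0.0115] across [-0.0268  0.0266]
dz 0.013 188 along [-0.009   0.0116] across [-0.0268  0.0271]
expected hole px [[310.75479677 247.54382707]]
```

View pics/k1.png

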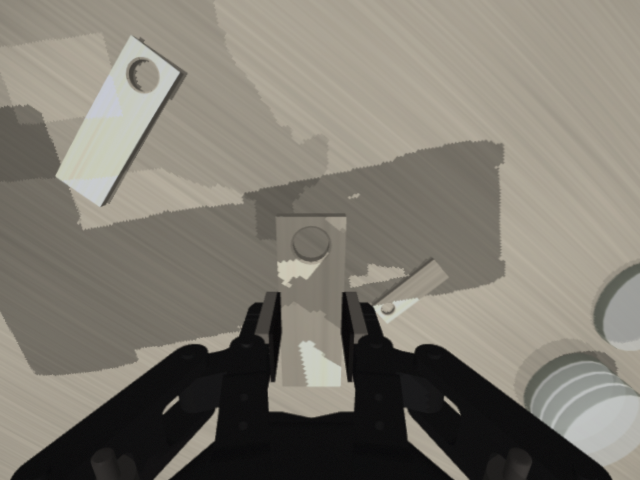

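Tag gripped and level. The hole is at (311,244), about 33.5 mm ahead of the TCP. Move to a spot 40 mm short of the pin.

move_arm(motion=[21, -45, 0, 0, 24, 21, -45, 0, 0, 24, 21, -45, 0, 0, 24, 21, -45, 0, 0, 24, 21, -45, 0, 0, 24])

```text
t: 11.48
tool_pos: [0.4702, -0.0695, 0.1201]
eef_rot: [-0.001, 0.948, 0.317, -0.001]
force: [-0.0, -0.4, 1.1]
grip_width: 0.327
```

move_arm(motion=[21, -45, 0, 0, 24, 0, 0, 15, 0, 24, 0, 0, 0, 0, 24, 0, 0, 0, 0, 24])

```text
t: 11.98
tool_pos: [0.4615, -0.0238, 0.1059]
eef_rot: [-0.0, 0.949, 0.317, -0.0]
force: [0.1, -0.3, -0.6]
grip_width: 0.331
```

```bash
python3 go.py .4957 .0006; python3 k.py pics/k2.png; python3 -c "
from h import *
c=cal('wrist');print(proj(c,[[.5225,.0208,.065],[.5225,.0208,.02]]))"
```

```text
yaw x 36.9 tool shift mm [42.  1.] z [ 0.4615 -0.0238  0.1059] [ 0.1 -0.3 -0.6]
[ 0.4615 -0.0238  0.1059] 36.92 [-0.31  0.09  1.99 -0.    1.06  0.62] [ 0.1 -0.3 -0.6] 0.33056786635388785
dz -0.002 199 along [0.0254 0.0467] across [-0.0138  0.0134]
dz 0.001 5456 along [-0.0409  0.0463] across [-0.0142  0.0143]
dz 0.004 4593 along [-0.0407  0.0453] across [-0.0145  0.0146]
dz 0.007 224 along [-0.0092  0.0117] across [-0.0257  0.0258]
dz 0.01 227 along [-0.0047  0.0116] across [-0.0263  0.0269]
dz 0.013 190 along [-0.0102  0.0117] across [-0.0265  0.0271]
expected hole px [[310.60882771 247.6619162 ]]
[[312.09025976 141.58369319]
 [311.83902549 138.95782482]]
```

View pics/k2.png

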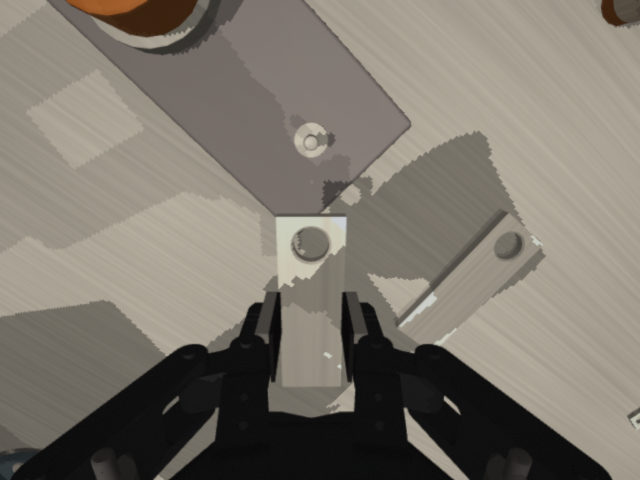

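The pin tip shows at (311,142), predicted (312,141.6). The hole is at (311,244). Computing the relative shift.

```bash
python3 -c "
from h import *
c=cal('wrist');s=manip.observe();T=s['tool_pos'];w,x,y,z=s['eef_rot'];a=2*np.arctan2(y,x)
h=plane(c,[(310.8,243.8)],T[2]+.004)[0];p=plane(c,[(311,142)],.065)[0];d=1000*(p-h)
print(T,h-T,p,d[:2]@[np.cos(a),np.sin(a)],d[:2]@[np.sin(a),-np.cos(a)])"
```

```text
[ 0.46175527 -0.02388011  0.10621969] [0.02735406 0.02044335 0.004     ] [0.52198524 0.0211311  0.065     ] 41.04138231921 0.09828775251659039
```

move_arm(motion=[21, 0, 0, 0, 24, 20, 0, 0, 0, 24, 0, 0, 28, 0, 24, 0, 0, 0, 0, 24, 0, 0, 0, 0, 24])

```text
t: 12.65
tool_pos: [0.4945, 0.0012, 0.0789]
eef_rot: [0.0, 0.948, 0.317, 0.0]
force: [1.0, 0.1, 0.3]
grip_width: 0.328
```

```bash
python3 go.py .4949 .0007; python3 k.py pics/k3.png|tail -1
python3 - <<'E'
from h import *
c=cal("wrist");p=cv2.imread("pics/k3.png");s=manip.observe();T=s['tool_pos'];w,x,y,z=s['eef_rot'];a=2*np.arctan2(y,x)
print(proj(c,[[.522,.0211,.065],list(T+[.0336*np.cos(a),.0336*np.sin(a),.004])]))
cv2.imwrite("pics/k3c.png",cv2.resize(p[195:290,250:370],(720,570),interpolation=2))
E
```

```text
yaw x 36.9 tool shift mm [-0.   0.7] z [0.4945 0.0012 0.0789] [1.  0.1 0.3]
expected hole px [[310.69380021 247.58949857]]
[[311.66172954 232.49912295]
 [310.62131851 244.91517379]]
```

Aligned within 1 mm by the numbers. Descend gently and watch the force.

move_arm(motion=[0, 0.5, 8, 0, 24, 0, 0, 8, 0, 24, 0, 0, 8, 0, 24, 0, 0, 0, 0, 24])

```text
t: 13.2
tool_pos: [0.4937, 0.0017, 0.0533]
eef_rot: [-0.001, 0.948, 0.317, -0.001]
force: [1.2, -0.2, -0.7]
grip_width: 0.327
```

move_arm(motion=[0, 0, 12, 0, 24, 0, 0, 10, 0, 24, 0, 0, 6, 0, 24, 0, 0, 2, 0, 24, 0, 0, 0, 0, 24])

```text
t: 13.82
tool_pos: [0.4945, 0.0015, 0.0242]
eef_rot: [-0.0, 0.948, 0.317, -0.0]
force: [-0.4, -0.0, -0.1]
grip_width: 0.332
```

move_arm(motion=[0, 0, 1, 0, 24, 0, 0, 1, 0, 24, 0, 0, 0, 0, 24])

```text
t: 14.2
tool_pos: [0.4945, 0.0015, 0.0223]
eef_rot: [0.0, 0.948, 0.317, 0.0]
force: [0.1, -0.3, -0.8]
grip_width: 0.331
```

move_arm(motion=[0, 0, 0.4, 0, 24, 0, 0, 0, 0, 45, 0, 0, 0, 0, 45, 0, 0, 0, 0, 45, 0, 0, -15, 0, 45])

```text
t: 14.82
tool_pos: [0.4934, 0.0018, 0.0365]
eef_rot: [-0.001, 0.948, 0.317, -0.001]
force: [-0.3, 0.5, -0.2]
grip_width: 0.524
```

move_arm(motion=[0, 0, -40, 0, 45, 0, 0, -50, 0, 45, -45, 0, -30, 0, 45, -30, 0, 0, 0, 45, 0, 0, 0, 0, 45])

```text
t: 15.45
tool_pos: [0.434, -0.0444, 0.1583]
eef_rot: [0.001, 0.949, 0.316, 0.001]
force: [0.3, 0.6, 0.6]
grip_width: 0.529
```

```bash
python3 a.py|tail -1|cut -c1-20; sed -n '/^{/,$p' /dev/null
python3 - <<'E'
from h import *
s=manip.observe();print(s["tool_pos"].round(3),s["force"].round(1),s["grip_width"])
for n in("scene","side","wrist"):
    z=np.load(f"{n}0.npz");c=(z["K"],z["k"],z["R"],z["t"]);p,d=z["p"],z["d"];W=cloud(c,d);g=p.min(2)
    e=W-np.array([.522,.0211,0]);a=np.radians(217);al=e[...,0]*np.cos(a)+e[...,1]*np.sin(a);ac=-e[...,0]*np.sin(a)+e[...,1]*np.cos(a)
    for lo,hi in((.012,.03),(.055,.082)):
        m=(al>lo)&(al<hi)&(abs(ac)<.012)&(W[...,2]<.06);print(n,"tag z at",lo,hi,m.sum(),np.median(W[m][:,2]).round(4) if m.any() else 0, "bright",np.median(g[m]) if m.any() else 0)
    m=(W[...,2]>.04)&(W[...,2]<.07)&(np.hypot(e[...,0],e[...,1])<.012);print("  pin pts",m.sum(),W[m].mean(0).round(4) if m.any() else'')
    m=(W[...,2]>.108)&(W[...,2]<.125)&(np.hypot(W[...,0]-.5405,W[...,1]-.1495)<.025);print("  cap top",m.sum(),np.median(W[m][:,2]) if m.any() else '')
    # tag mask: rectangle on plane z=.026
    v,u=np.mgrid[:480,:640];X=plane(c,np.c_[u.ravel(),v.ravel()],.026).reshape(480,640,3)
    q=(np.hypot(X[...,0]-.4964,X[...,1]-.0018)<.06)&(abs(W[...,2]-.026)<.0035)&(g>105)
    k,L,st,ce=cv2.connectedComponentsWithStats(cv2.morphologyEx(q.astype(np.uint8),cv2.MORPH_OPEN,np.ones((2,2))))
    if k>1:
        i=1+np.argmax(st[1:,4]);print("  tag rect",st[i,4],cv2.minAreaRect((X[L==i][:,:2]*1000).astype(np.float32)))
E
```

```text
2.92722706e-
[ 0.435 -0.044  0.157] [ 0.3 -0.2  0.1] 0.5241675736484346
scene tag z at 0.012 0.03 56 0.0267 bright 150.5
scene tag z at 0.055 0.082 124 0.024 bright 126.5
  pin pts 30 [0.5234 0.0204 0.0561]
  cap top 250 0.11716538000353327
  tag rect 249 ((491.700439453125, -2.158710479736328), (71.1903305053711, 31.67098617553711), 37.360965728759766)
side tag z at 0.012 0.03 80 0.0267 bright 140.0
side tag z at 0.055 0.082 244 0.0241 bright 110.0
  pin pts 47 [0.5179 0.019  0.0548]
  cap top 0 
  tag rect 404 ((493.2984924316406, -2.047374725341797), (84.09925079345703, 30.691476821899414), 38.26820755004883)
wrist tag z at 0.012 0.03 746 0.0259 bright 193.0
wrist tag z at 0.055 0.082 814 0.0258 bright 184.0
  pin pts 165 [0.5206 0.021  0.0621]
  cap top 0 
  tag rect 4109 ((495.35906982421875, 1.2992897033691406), (89.49882507324219, 30.021501541137695), 36.8692512512207)
```

```bash
python3 -c "
from workcell import manip;print(manip.sign_off())"
```

```text
the job is handed in; nothing more can be done
None
```

The job is handed in at about 15.6 s of the 54 s allowed: the cap is screwed home and the middle-sized tag is hung flat on the pin.

- **Cap:** I gripped it where it rested and turned it back about 72° with light pressure. It dropped into its thread, with its top at 120.4 mm. I then screwed it clockwise until it stopped. Its top read 115.9 mm (fully home is 116 mm) and stayed there after release. At the stop the wrist moment rose and the jaws slipped around the cap while it stayed put. By my angle estimate the lug stands at about 4° where about 10° was expected. I put that down to measurement error.
- **Tag:** I set it down on the pin with no contact force and let go. The last wrist depth image shows it flat, with its top at 26 mm at both ends (expected 26 mm), a 90 x 30 mm outline, and the pin standing up through where the hole is.
- **Disagreements:** The fixed cameras' coarser depth put the far end of the tag 2 to 3 mm lower than the near end, unlike the wrist camera. The scene camera read the cap top at 117.2 mm.
- **Not checked:** My 12 viewable pictures ran out before the final descent, so that descent and the end state were judged by numbers only. I planned every move clear of the dish, vials and tip box but did not measure them again afterwards.

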